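Set out a shaft and its fittings for checking

ROBOT

A 7-joint arm with a two-finger parallel gripper is mounted at the origin on the work surface. World frame = base frame: x ahead of the robot, y to its left, z up, the work surface at z = 0. Lengths are in m, angles in rad, forces in N, time in s.
With the tool pointing down it reaches from about 0.425 to 0.875 m from the base axis. Payload 4.7 kg.
Tool frame: the origin (TCP) lies midway between the tips of the shut fingers; the grasp point (between the pads) lies 19 mm behind it (ctrl.grip_depth is the distance from the TCP to the grasp point, in m); z points along the fingers, y is the direction in which the jaws open and shut (so a half turn about z gives the same grasp; the last joint's range is limited). The gripper opens to 87 mm and grips with 3 to 60 N. Pads are 19 mm wide; open, the fingers measure 117 mm over their backs; the gripper's body (75 mm by 190 mm) begins 51 mm behind the grasp point.
Start: joints at [1.264, 0.321, -0.07, 1.45, 0.023, 1.371, -0.057], TCP at [0.205, -0.617, 0.223] pointing down, gripper open.
Joint ranges: [-2.86, 2.86], [-0.3, 2.09], [-1.38, 1.24], [0.06, 2.45], [-1.56, 4.7], [0.09, 2.05], [-2.69, 2.69]. Speed limits (rad/s): [2.57, 2.57, 3.14, 3.14, 3.14, 3.14, 3.14].

INTERFACE

Orientations are given as a rotation vector (axis times angle).
In Python, from bench import ctrl gives the robot as it stands. The module is installed in compiled form; this text tells all that it offers.
- The arm moves only by the shell command python3 -m inch 'ROWS' [FORCE]. ROWS is JSON, a list of rows, each a list of 5 numbers: the opening, from -1 (shut) to 1 (fully open), so that 0 is half open, then the shift along the tool's x, y, z in mm, then the turn about the tool's z in rad. In form: [[fingers, tx, ty, tz, twist], ...]. A call has 1 to 5 rows; each row shifts and turns the pose as measured when the row begins, along the tool's axes as they then stand; what a row does not reach is not made up. A row lasts 1/8 s, in which the tool goes at most 62.5 mm and 10.7 degrees, less where a joint would pass 70% of its speed; a pose out of reach is approached as far as the arm can. A call is refused whole if a number of a shift passes 62.5 or a number of a turn 0.188, either way. A call with a gripper value outside its range is refused whole. The fingers move at their own pace and stop on an object; FORCE is the grip in N (left out, the last holds). Time passes only in rows, so rows that do not move let the fingers close. It gives the time, the measured TCP pose, the force and the opening at its end, in the units of the state.
- ctrl.get_state(): the state, without advancing time (a new reading comes with each control period).
- ctrl.get_image(name): name is "scene" or "side" or "wrist"; returns a dict with "color" (480x640x3 uint8, red, green, blue), "range_z" (480x640 float32, m along the optical axis (not along the pixel's ray), 0 where there is no reading), "K" (3x3 intrinsics, pixels), "R" (3x3) and "t" (3): a world point X has camera coordinates R X + t. Camera axes: x right, y down, z forward; pixel columns grow to the right and rows downward; lengths in m; the calibration is good to about 2 mm. A picture is of the moment at which its call begins.
- ctrl.close_job(): hands the job in, once; it reports no verdict.
The state is a dict: "time": time; "joint_positions": joint angles; "qd": joint speeds; "joint_torque": joint torques, N m; "position": TCP position; "tool_rot": TCP orientation; "ft_force": force on the tool from outside, world axes, zero at the start; "torque": the same for the moment, N m; "grip_width": opening from 0.0 (shut) to 1.0 (fully open).
Only numpy, scipy, OpenCV 4.12 (cv2) and the standard library are available. Lean on these libraries where they do the work, as an engineer would, in place of code of your own. Each camera call takes 0.05 s, during which the arm holds its last target. There are 200 camera calls.

TASK

Set the parts out for checking: put the screw jack upright on the base of the V-block stand, midway between the two V-blocks, and lay the shaft over it in both V-blocks, thin end towards the upright end stop and centred lengthways on the pair of V-blocks. Set the flange, hub upwards, in the middle of the clear part of the angle plate's foot, stand the bush upright on the middle of the flange's hub, and lay the spacer ring flat on the bench close in front of the foot's open edge (a gap of about 15 mm), in line with the foot's middle. Let go of everything and leave the tool holder, the can and the spanner where they are.

Things in the scene. Friction and masses are not known exactly. Their poses are not given: they have to be found in the camera images.
- stand: V-block stand, fixed: grey base 8 mm thick, 64 wide, x -90 to 140. Two steel V-blocks (30 mm along x, 60 wide, top at z 68) centred at x = -55 and +55: 80 mm clear between. 90 deg V along x, bottom at z 46; the shaft's axis lies at z 64.4. Upright end stop, 60 wide, top z 88, inner face x = 129. Origin: on the bench midway between the V-blocks; x along the V to the stop (away from robot), z up.
- angle_plate: Angle plate, fixed: bare aluminium L-bracket. Foot 12 mm thick, 110 wide (along y), open edge at x = -58. Upright wall along the far edge: inner face x = 60, top z 92, with small gussets in its corners at y = +-49. Origin: at bench level under the middle of the foot's clear part; x from the open edge to the wall (away from robot), y along the wall, z up.
- jack: Small screw jack, plain steel upright cylinder of diameter 34 mm and height 26 mm, with a thin screw and a 24 mm round steel pad on top, 36 mm high in all. About 0.18 kg. Origin: centre of its underside; z up.
- shaft: Steel shaft lying on the bench, 220 mm long: thick part of diameter 26, length 190, then a thin end of diameter 14, length 30. A narrow flat underneath keeps it from rolling. About 0.7 kg. Origin: on the axis at the tip of the thin end; x along the axis, pointing out of the thin end, so the shaft's middle is at x = -110 mm, its centre of mass near x = -121.
- flange: Steel flange: disc of diameter 84 mm and 12 mm thick with a hub of diameter 44 mm on top, the hub's flat top 42 mm above the underside (dark bore mark 22 mm and four dark bolt-hole marks). About 0.75 kg. Lies hub up. Origin: centre of its underside; z up.
- bush: Brass bush standing upright: tube of outer diameter 36 mm, bore 20 mm, height 45 mm. About 0.2 kg. Origin: centre of its underside; z up.
- spacer: Steel spacer ring lying flat: outer diameter 54 mm, bore 28 mm, height 22 mm. About 0.28 kg. Origin: centre of its underside; z up.
- toolholder: Lathe tool holder, not part of the job: dark steel block 75 x 40 x 46 mm with three screws on top and a square tool bit sticking out. Origin: centre of the block's underside. Leave it where it is.
- can: Green can, diameter 66 mm, height 120 mm, not part of the job. Origin: centre of its underside. Leave it where it is.
- spanner: Steel spanner about 190 mm long lying flat, not part of the job. Origin: about its middle. Leave it where it is.

How it is judged:
By the outcome, as a careful person would: the job done as asked, in the order asked, and still so for the second after the job is handed in, with the robot touching nothing.
It also fails if it takes over 131 s, if anything falls off the work surface, if the arm or the gripper's body presses on something with over 40 N, if the wrist force passes 120 N, or if a joint passes its speed limit or range.

## Working session

There is one attempt and no reset: what is moved stays moved. The work goes in short steps, Python scripts to look and compute and a shell command to move; the robot and the scene stay as the last step left them, time stands still between calls to the robot, and variables do not carry over. Pictures are saved under pics/ and viewed, about 12 in all and at most 16, crops included, and the job is handed in when it is done.

```bash
mkdir -p pics; python3 - <<'E'
from bench import ctrl
import cv2,numpy as np
s=ctrl.get_state();print({k:np.round(v,3).tolist() for k,v in s.items()},ctrl.grip_depth)
for n in("scene","side"):
    im=ctrl.get_image(n);np.savez(f"pics/{n}0.npz",**im);cv2.imwrite(f"pics/{n}0.png",im["color"][:,:,::-1])
    print(n,im["K"].round(1).tolist(),im["R"].round(3).tolist(),im["t"].round(3).tolist(),(im["range_z"]>0).mean())
E
```

```text
{'time': 0.0, 'joint_positions': [1.264, 0.322, -0.07, 1.452, 0.023, 1.371, -0.057], 'qd': [-0.001, 0.0, -0.002, -0.0, -0.0, -0.001, -0.001], 'joint_torque': [-0.001, -49.129, -0.404, -31.253, -0.064, 0.044, 0.0], 'position': [0.205, -0.616, 0.221], 'tool_rot': [-3.099, -0.501, 0.001], 'ft_force': [0.494, 0.128, 1.145], 'torque': [0.019, 0.048, -0.019], 'grip_width': 1.0} 0.0187
scene [[451.3, 0.0, 320.1], [0.0, 451.3, 238.0], [0.0, 0.0, 1.0]] [[0.874, 0.486, 0.017], [0.357, -0.616, -0.702], [-0.331, 0.619, -0.712]] [-0.531, -0.177, 1.192] 0.9961165364583333
side [[597.3, 0.0, 322.5], [0.0, 597.3, 236.5], [0.0, 0.0, 1.0]] [[-1.0, -0.021, -0.017], [-0.0, 0.627, -0.779], [0.027, -0.778, -0.627]] [0.609, 0.044, 1.576] 0.9959895833333333
```

View pics/scene0.png

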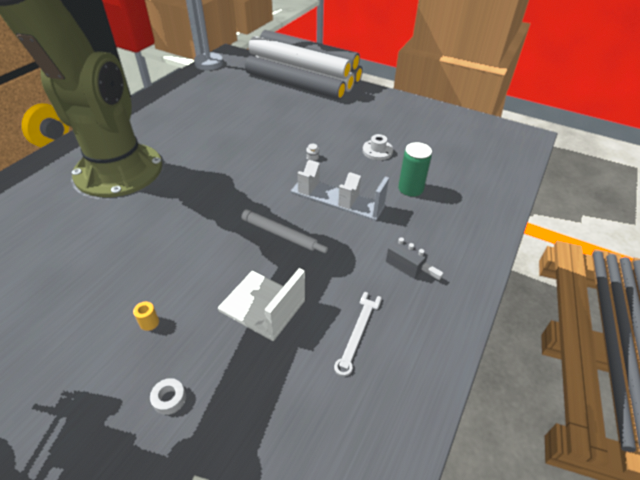

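View pics/side0.png

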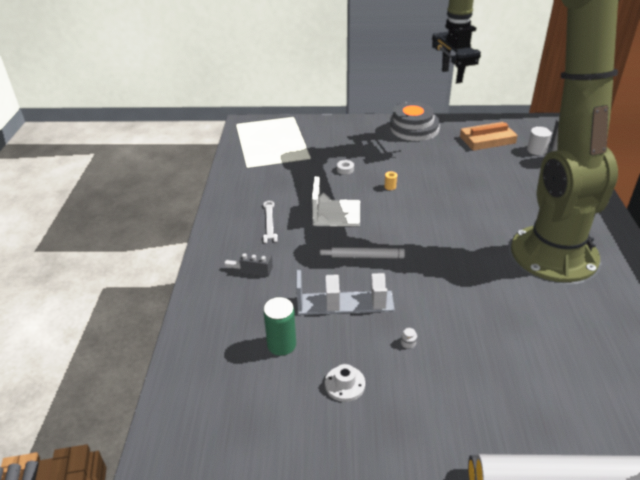

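The pictures show the stand at side px (345,290), the angle plate at (337,205), jack (409,337), flange (345,382), shaft (362,253), bush (391,181) and spacer (345,167). Next I'll build a top-down height map from depth.

```bash
cat > h.py <<'E'
import numpy as np,cv2
def cloud(im,stride=1):
    z=im["range_z"];v,u=np.nonzero(z>0);d=z[v,u];K=im["K"]
    P=np.c_[(u-K[0,2])/K[0,0]*d,(v-K[1,2])/K[1,1]*d,d]
    return (P-im["t"])@im["R"], im["color"][v,u],np.c_[u,v]
E
python3 - <<'E'
import numpy as np,cv2
from h import cloud
x0,x1,y0,y1=.2,1.0,-.65,.65;r=.0025
H=np.zeros((int((x1-x0)/r),int((y1-y0)/r)),np.float32);A={}
for n in("scene","side"):
    im=np.load(f"pics/{n}0.npz");P,c,_=cloud(im)
    m=(P[:,0]>x0)&(P[:,0]<x1-r)&(P[:,1]>y0)&(P[:,1]<y1-r)&(P[:,2]<.15)
    P=P[m];b=P[abs(P[:,2])<.01];print(n,"bench z",np.median(b[:,2]),b[:,2].std());A[n]=P
    i=((P[:,0]-x0)/r).astype(int);j=((P[:,1]-y0)/r).astype(int)
    np.maximum.at(H,(i,j),P[:,2])
M=cv2.morphologyEx((H>.005).astype(np.uint8),cv2.MORPH_CLOSE,np.ones((5,5)))
k,L,S,C=cv2.connectedComponentsWithStats(M)
for q in range(1,k):
    if S[q,4]<40: continue
    out=[]
    for n,P in A.items():
        i=((P[:,0]-x0)/r).astype(int);j=((P[:,1]-y0)/r).astype(int)
        Q=P[(L[i,j]==q)&(P[:,2]>.006)]
        if len(Q)<10: continue
        zt=np.percentile(Q[:,2],97);T=Q[Q[:,2]>zt-.006]
        rc=cv2.minAreaRect((Q[:,:2]*1000).astype(np.float32))
        print(q,n,len(Q),"ztop",zt.round(3),"top c",((T[:,:2].min(0)+T[:,:2].max(0))/2).round(4),"ext",np.ptp(T[:,:2],axis=0).round(3),"rect",np.round(rc[0],1),np.round(rc[1],1),round(rc[2],1))
V=np.clip(H/.12*255,0,255).astype(np.uint8)
cv2.imwrite("pics/h0.png",cv2.resize(cv2.applyColorMap(np.flipud(np.fliplr(np.sqrt(V/255.)*255)).astype(np.uint8),cv2.COLORMAP_JET),(800,492),interpolation=0))
E
```

```text
scene bench z 0.0014076970530812112 0.001570074414289432
side bench z -0.00020858722338247938 0.002480717462654273
20 scene 1125 ztop 0.104 top c [0.265  0.6421] ext [0.128 0.011] rect [266.8 622.1] [ 51. 133.] 89.9
20 side 172 ztop 0.102 top c [0.3114 0.6462] ext [0.031 0.002] rect [321.7 635.3] [27.  48.5] 38.8
50 side 1011 ztop 0.078 top c [ 0.3106 -0.6203] ext [0.133 0.058] rect [ 304.  -614.7] [167.9  69.5] 0.1
402 scene 512 ztop 0.048 top c [ 0.4109 -0.3152] ext [0.036 0.034] rect [ 411.8 -315.1] [37.3 34.9] 6.2
402 side 183 ztop 0.048 top c [ 0.4097 -0.3113] ext [0.034 0.036] rect [ 408.6 -300.6] [35.4 56.7] 4.7
426 scene 162 ztop 0.039 top c [0.4107 0.3094] ext [0.024 0.027] rect [412.7 307. ] [30.2 34.1] 30.6
426 side 239 ztop 0.038 top c [0.4102 0.3111] ext [0.022 0.027] rect [410.3 313.5] [31.9 33.9] 84.2
435 scene 966 ztop 0.029 top c [0.496  0.0118] ext [0.196 0.025] rect [506.9   6.5] [ 33.6 220.2] 89.2
435 side 752 ztop 0.028 top c [0.4998 0.0177] ext [0.209 0.025] rect [504.9  23.6] [219.8  43. ] 1.3
476 scene 2449 ztop 0.087 top c [0.6617 0.192 ] ext [0.014 0.063] re
[... 682 characters left out ...]
 top c [ 0.5459 -0.4076] ext [0.051 0.053] rect [ 545.7 -404.3] [52.2 61.9] 12.3
816 scene 1337 ztop 0.123 top c [0.6969 0.3162] ext [0.058 0.062] rect [697.3 314.3] [64.3 65.2] 41.2
816 side 1537 ztop 0.122 top c [0.6953 0.3191] ext [0.06  0.061] rect [695.3 322.1] [65.9 66. ] 58.9
917 scene 1183 ztop 0.056 top c [0.7813 0.0688] ext [0.058 0.035] rect [799.8  61.4] [ 42.4 118.2] 78.1
917 side 769 ztop 0.054 top c [0.7808 0.0704] ext [0.07  0.044] rect [797.9  64.6] [ 51.4 119.1] 75.4
932 scene 844 ztop 0.011 top c [ 0.7636 -0.1381] ext [0.054 0.188] rect [ 767.5 -138. ] [ 37.7 189.4] 8.1
932 side 178 ztop 0.012 top c [ 0.7624 -0.1339] ext [0.052 0.19 ] rect [ 767.  -134.9] [ 38.2 189.7] 8.1
```

View pics/h0.png

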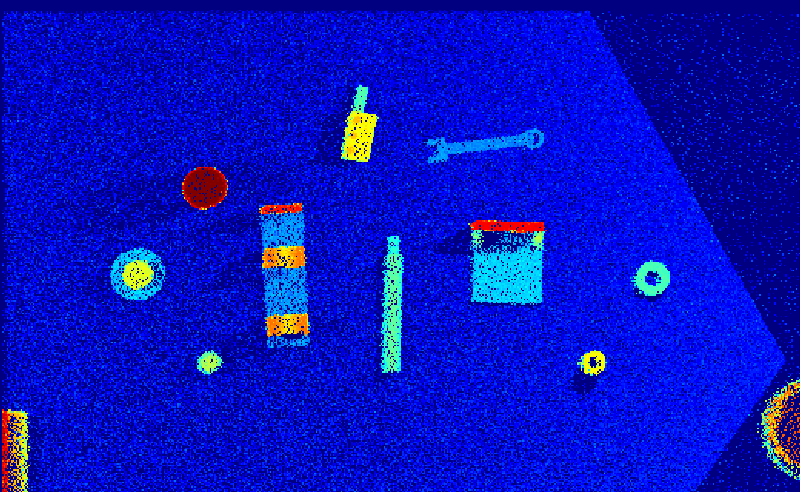

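The height map agrees with the pictures. The shaft already lies with its thin end away from the robot. I'll fit the precise poses, and write a helper that turns world targets into tool-axis shifts.

```bash
cat >> h.py <<'E'
from scipy.spatial.transform import Rotation as Ro
def go(*targets,state=None):
    """targets: (x,y,z,heading_deg); prints total tool-frame shift/turn from the current (then previous) pose"""
    from bench import ctrl
    s=ctrl.get_state();p=np.array(s["position"]);R=Ro.from_rotvec(s["tool_rot"]).as_matrix()
    h=np.arctan2(R[1,0],R[0,0]);print("t",round(s["time"],2),"p",p.round(4),"head",np.degrees(h).round(2),"tilt",np.degrees(np.arccos(-R[2,2])).round(2),"F",np.round(s["ft_force"],1),"g",round(s["grip_width"],3))
    for x,y,z,hd in targets:
        d=R.T@(np.array([x,y,z])-p)*1000;tw=h-np.radians(hd)
        print("  ->",(x,y,z,hd),"shift",d.round(1),"twist",tw.round(4))
        p=np.array([x,y,z])
def W(o,hd,x,y):
    a=np.radians(hd);return np.array(o)+[x*np.cos(a)-y*np.sin(a),x*np.sin(a)+y*np.cos(a)]
E
python3 - <<'E'
import numpy as np,cv2
from h import *
for n in("scene","side"):
    P,c,_=cloud(np.load(f"pics/{n}0.npz"))
    def box(x0,x1,y0,y1,z0,z1): return P[(P[:,0]>x0)&(P[:,0]<x1)&(P[:,1]>y0)&(P[:,1]<y1)&(P[:,2]>z0)&(P[:,2]<z1)]
    def mid(Q,ax,lo=1,hi=99): # line through mid of extents of other axis, binned along ax
        o=1-ax;b=np.linspace(*np.percentile(Q[:,ax],[2,98]),12);X=[];Y=[]
        for a,e in zip(b,b[1:]):
            q=Q[(Q[:,ax]>=a)&(Q[:,ax]<e),o]
            if len(q)>5:X.append((a+e)/2);Y.append((np.percentile(q,lo)+np.percentile(q,hi))/2)
        f=np.polyfit(X,Y,1);return f,np.degrees(np.arctan(f[0])).round(2)
    print(n)
    S=box(.42,.70,.12,.26,.005,.012); f,a=mid(S,0); print(" base centreline head",a,"y at .53",np.polyval(f,.53).round(4),"x ext",np.percentile(S[:,0],[.5,99.5]).round(4))
    for lo,hi in((.44,.52),(.55,.63)):
        T=box(lo,hi,.12,.26,.062,.075);r=cv2.minAreaRect((T[:,:2]*1000).astype(np.float32));print(" V top",np.round(r[0],1),np.round(r[1],1),round(r[2],1), T[:,2].max().round(3))
    E=box(.64,.69,.12,.26,.083,.095);r=cv2.minAreaRect((E[:,:2]*1000).astype(np.float32));print(" stop top",np.round(r[0],1),np.round(r[1],1),round(r[2],1))
    E=box(.60,.67,-.25,-.1,.088,.1);f,a=mid(E,1);print(" wall top x line slope",a,"x at y-.175",np.polyval(f,-.175).round(4),"y ext",np.percentile(E[:,1],[.5,99.5]).round(4))
    Fo=box(.49,.58,-.25,-.1,.0085,.0155);r=cv2.minAreaRect((Fo[:,:2]*1000).astype(np.float32));f,a=mid(Fo,0);print(" foot centreline head",a,"y at .57",np.polyval(f,.57).round(4),"xmin",np.percentile(Fo[:,0],[.5,2]).round(4))
    Sh=box(.38,.65,-.03,.06,.02,.034);f,a=mid(Sh,0);print(" shaft head",a,"y at .5",np.polyval(f,.5).round(4),"xext thick",np.percentile(Sh[:,0],[.5,99.5]).round(4))
    Sh=box(.38,.68,-.03,.06,.008,.034);print("   all",np.percentile(Sh[:,0],[.3,99.7]).round(4),"z",np.percentile(Sh[:,2],98))
go((.5,-.1,.22,0),(.4105,.31,.22,0))
E
```

```text
scene
 base centreline head 7.0 y at .53 0.1721 x ext [0.439  0.6683]
 V top [473.  182.6] [33.2 63.4] 5.4 0.073
 V top [583.1 189.4] [30.6 63.3] 5.3 0.072
 stop top [661.9 192.2] [10.5 62.9] 3.5
 wall top x line slope 1.89 x at y-.175 0.6332 y ext [-0.2315 -0.1223]
 foot centreline head -1.56 y at .57 -0.1749 xmin [0.5091 0.5105]
 shaft head -0.99 y at .5 0.0106 xext thick [0.3979 0.614 ]
   all [0.3978 0.6167] z 0.02884022611256567
side
 base centreline head -0.81 y at .53 0.197 x ext [0.4365 0.6621]
 V top [471.7 185.1] [29.8 67. ] 1.2 0.072
 V top [580.8 188.6] [28.9 69.5] 2.7 0.073
 stop top [659.2 192.7] [ 7.3 63.8] 3.0
 wall top x line slope 2.1 x at y-.175 0.6311 y ext [-0.2325 -0.1166]
 foot centreline head -1.96 y at .57 -0.1725 xmin [0.5069 0.5081]
 shaft head -0.6 y at .5 0.0165 xext thick [0.3962 0.602 ]
   all [0.3961 0.6149] z 0.028049920886788336
t 0.1 p [ 0.2047 -0.6164  0.2216] head 18.38 tilt 0.1 F [-0.1 -0.4  0.6] g 1.003
  -> (0.5, -0.1, 0.22, 0) shift [ 443.  -396.9    2.2] twist 0.3208
  -> (0.4105, 0.31, 0.22, 0) shift [  44.4 -417.3    0.7] twist 0.3208
```

```bash
python3 -m inch '[[0,44,-40,0,0.16],[0,42,-43,0,0.16],[0,36,-50,0,0],[0,36,-50,0,0],[0,36,-50,0,0]]'; python3 -m inch '[[0,30,-54,0,0],[0,30,-54,0,0],[0,20,-58,0,0],[0,0,-60,0,0],[0,0,-60,0,0]]'; python3 -c "
from h import *
go((.41,.31,.14,0))"
```

```text
time: 0.72
position: [0.377, -0.365, 0.2179]
tool_rot: [-3.137, 0.034, 0.007]
ft_force: [0.7, -0.8, -0.1]
grip_width: 0.544
time: 1.35
position: [0.4643, -0.0735, 0.2171]
tool_rot: [-3.136, 0.032, 0.008]
ft_force: [1.0, 0.1, -0.6]
grip_width: 0.501
t 1.35 p [ 0.4643 -0.0735  0.2171] head -1.16 tilt 0.4 F [ 1.   0.1 -0.6] g 0.501
  -> (0.41, 0.31, 0.14, 0) shift [ -61.7 -382.    79.4] twist -0.0203
```

```bash
python3 -m inch '[[0.3,-4,-62,0,-0.02],[0.3,-4,-62,0,0],[0.3,-12,-60,0,0],[0.3,-12,-60,0,0],[0.3,-12,-58,20,0]]'; python3 -m inch '[[0.3,-14,-50,30,0],[0.3,-4,-24,30,0],[0.3,0,0,0,0]]'; python3 - <<'E'
from h import *
from bench import ctrl
go((.41,.31,.003,0))
im=ctrl.get_image("wrist");cv2.imwrite("pics/w1.png",im["color"][:,:,::-1]);np.savez("pics/w1.npz",**im)
P,c,uv=cloud(im);m=(abs(P[:,0]-.41)<.05)&(abs(P[:,1]-.31)<.05)&(P[:,2]>.03)&(P[:,2]<.05);T=P[m]
print(len(T),im["K"][0,0])
if len(T):print(T.min(0),T.max(0),(T.min(0)+T.max(0))/2)
E
```

```text
time: 1.98
position: [0.4203, 0.2319, 0.1995]
tool_rot: [-3.137, 0.0, 0.001]
ft_force: [1.1, -0.3, -0.6]
grip_width: 0.647
time: 2.35
position: [0.3979, 0.3125, 0.1376]
tool_rot: [-3.136, -0.013, 0.003]
ft_force: [0.2, -0.7, -0.7]
grip_width: 0.648
t 2.35 p [0.3979 0.3125 0.1376] head 0.49 tilt 0.35 F [ 0.2 -0.7 -0.7] g 0.648
  -> (0.41, 0.31, 0.003, 0) shift [ 12.3   3.3 134.6] twist 0.0086
794 359.1351816567631
[0.39813562 0.2987645  0.03145272] [0.42199108 0.32221216 0.03756459] [0.41006335 0.31048833 0.03450865]
```

View pics/w1.png

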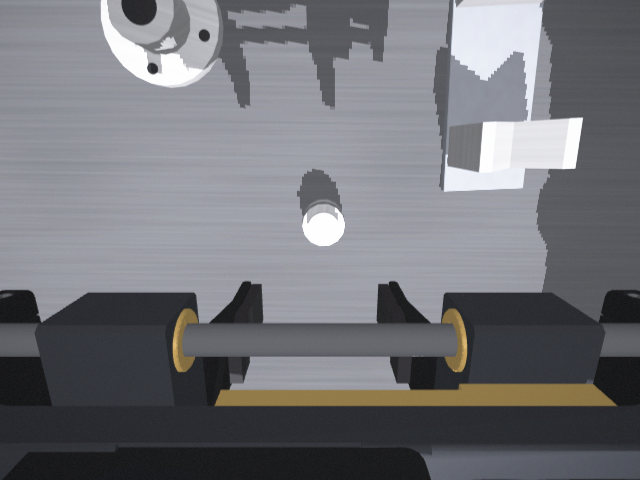

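Wrist view: jack at px (323,225), world (0.410, 0.3105), between the fingers' line, flange top left and stand top right. Grasping it now.

```bash
python3 -m inch '[[0.3,6,2,40,0.008],[0.3,5,1,50,0],[0.3,0,0,30,0],[0.3,0,0,0,0]]'; python3 -c "
from h import *
go((.410,.3105,.004,0))"
```

```text
time: 2.9
position: [0.4196, 0.3041, 0.0211]
tool_rot: [-3.137, 0.02, -0.018]
ft_force: [-1.0, 0.1, 0.4]
grip_width: 0.651
t 2.9 p [0.4196 0.3041 0.0211] head -0.74 tilt 0.69 F [-1.   0.1  0.4] g 0.651
  -> (0.41, 0.3105, 0.004, 0) shift [-9.9 -6.2 17. ] twist -0.0129
```

```bash
python3 -m inch '[[0.3,-8,-5,5,-0.01],[0.3,0,0,0,0]]'; python3 -c "
from h import *
go((.410,.3105,.004,0))"
```

```text
time: 3.15
position: [0.414, 0.3094, 0.019]
tool_rot: [-3.136, 0.008, -0.025]
ft_force: [-0.2, 0.4, -0.2]
grip_width: 0.654
t 3.15 p [0.414  0.3094 0.019 ] head -0.28 tilt 0.97 F [-0.2  0.4 -0.2] g 0.654
  -> (0.41, 0.3105, 0.004, 0) shift [-4.3 -1.  14.9] twist -0.005
```

```bash
python3 -m inch '[[0.3,-4,-1,7,0],[0.3,0,0,6,0],[0.3,0,0,0,0]]'; python3 -c "
from h import *
go((.410,.3105,.004,0))"
```

```text
time: 3.52
position: [0.4114, 0.3112, 0.0072]
tool_rot: [-3.135, 0.008, -0.031]
ft_force: [-0.2, 0.4, -0.3]
grip_width: 0.658
t 3.52 p [0.4114 0.3112 0.0072] head -0.28 tilt 1.2 F [-0.2  0.4 -0.3] g 0.658
  -> (0.41, 0.3105, 0.004, 0) shift [-1.5  0.7  3.1] twist -0.0049
```

```bash
python3 -m inch '[[0.3,-1,0,3,0],[-1,0,0,0,0],[-1,0,0,0,0],[-1,0,0,0,0],[-1,0,0,0,0]]' 25; python3 -c "
from h import *
go((.410,.3105,.1,0))"; python3 -m inch '[[-1,0,0,-20,0],[-1,0,0,-40,0],[-1,0,0,-40,0]]' ;  python3 -c "
from h import *
s=W((.527,.1865),2.5,0,0)
go((*s,.12,2.5))"
```

```text
time: 4.15
position: [0.4105, 0.3113, 0.004]
tool_rot: [-3.135, 0.008, -0.031]
ft_force: [1.0, -0.0, 0.1]
grip_width: 0.385
t 4.15 p [0.4105 0.3113 0.004 ] head -0.28 tilt 1.19 F [ 1.  -0.   0.1] g 0.385
  -> (0.41, 0.3105, 0.1, 0) shift [  1.4   0.2 -96. ] twist -0.0048
time: 4.53
position: [0.4058, 0.3094, 0.1055]
tool_rot: [-3.138, 0.005, -0.02]
ft_force: [0.8, 1.2, -1.8]
grip_width: 0.385
t 4.53 p [0.4058 0.3094 0.1055] head -0.19 tilt 0.77 F [ 0.8  1.2 -1.8] g 0.385
  -> (np.float64(0.527), np.float64(0.1865), 0.12, 2.5) shift [121.8 122.5 -13.4] twist -0.0469
```

```bash
python3 -m inch '[[-1,20,45,-20,-0.02],[-1,20,45,-20,-0.02],[-1,0,30,0,0],[-1,0,0,0,0]]'; python3 - <<'E'
from h import *
from bench import ctrl
s=W((.527,.1865),2.5,0,0);go((*s,.1,2.5))
im=ctrl.get_image("wrist");cv2.imwrite("pics/w2.png",im["color"][:,:,::-1]);np.savez("pics/w2.npz",**im)
P,c,uv=cloud(im)
def box(x0,x1,y0,y1,z0,z1): return P[(P[:,0]>x0)&(P[:,0]<x1)&(P[:,1]>y0)&(P[:,1]<y1)&(P[:,2]>z0)&(P[:,2]<z1)]
for b in((.43,.52,.12,.26,.063,.075),(.54,.63,.12,.26,.063,.075),(.64,.7,.12,.26,.083,.095),(.505,.55,.12,.26,.005,.012)):
    T=box(*b)
    if len(T)<20: print(b,len(T));continue
    r=cv2.minAreaRect((T[:,:2]*1000).astype(np.float32));print(len(T),np.round(r[0],1),np.round(r[1],1),round(r[2],1),np.median(T[:,2]).round(4),T.min(0).round(4),T.max(0).round(4))
print(np.median(box(.3,.7,-.1,.4,-.01,.005)[:,2]))
E
```

```text
time: 5.03
position: [0.45, 0.1898, 0.155]
tool_rot: [-3.135, -0.068, -0.039]
ft_force: [-0.6, 0.8, -1.6]
grip_width: 0.381
t 5.03 p [0.45   0.1898 0.155 ] head 2.48 tilt 1.46 F [-0.6  0.8 -1.6] g 0.381
  -> (np.float64(0.527), np.float64(0.1865), 0.1, 2.5) shift [75.4  6.9 56.9] twist -0.0003
1535 [471.4 183.8] [30.3 60.2] 2.9 0.0673 [0.4552 0.1532 0.063 ] [0.488  0.2143 0.0696]
2157 [581.3 189.4] [30.6 60.2] 3.0 0.0672 [0.5647 0.1588 0.063 ] [0.5977 0.2202 0.0699]
(0.64, 0.7, 0.12, 0.26, 0.083, 0.095) 0
4297 [527.5 186.6] [44.9 65.6] 0.1 0.0077 [0.505  0.1538 0.005 ] [0.55   0.2194 0.0102]
-0.0002766017343948303
```

View pics/w2.png

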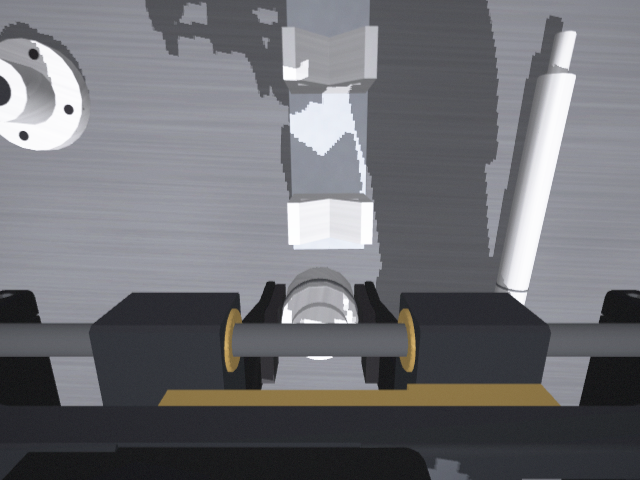

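Wrist depth gives V-block centres at (471.4,183.8) and (581.3,189.4) mm, so the origin is (526.4,186.6) with heading 2.92°. The jack is held straight in the fingers at px (320,310). I'll move it over and lower it.

```bash
sed -i 's/"F",np/"z",R[:,2].round(4),"F",np/' h.py; python3 -m inch '[[-1,35,4,0,0],[-1,30,3,10,-0.007],[-1,8,0,10,0],[-1,0,0,0,0]]'; python3 -c "
from h import *
go((.527,.1866,.06,2.92),(.527,.1866,.013,2.92))"
```

```text
time: 5.58
position: [0.5233, 0.1949, 0.1387]
tool_rot: [-3.13, -0.095, -0.042]
ft_force: [-0.5, -0.3, -1.4]
grip_width: 0.383
t 5.58 p [0.5233 0.1949 0.1387] head 3.48 tilt 1.62 z [ 0.0263  0.0102 -0.9996] F [-0.5 -0.3 -1.4] g 0.383
  -> (0.527, 0.1866, 0.06, 2.92) shift [ 1.1  9.2 78.7] twist 0.0097
  -> (0.527, 0.1866, 0.013, 2.92) shift [-1.3  0.4 47. ] twist 0.0097
```

```bash
python3 -m inch '[[-1,1,8,20,0.01],[-1,0,0,20,0],[-1,0,0,20,0],[-1,0,0,10,0],[-1,0,0,0,0]]'; python3 -c "
from h import *
go((.527,.1866,.013,2.92))"
```

```text
time: 6.2
position: [0.5231, 0.1877, 0.0631]
tool_rot: [-3.133, -0.083, -0.037]
ft_force: [-0.1, -1.4, -2.3]
grip_width: 0.379
t 6.2 p [0.5231 0.1877 0.0631] head 3.03 tilt 1.44 z [ 0.0236  0.0083 -0.9997] F [-0.1 -1.4 -2.3] g 0.379
  -> (0.527, 0.1866, 0.013, 2.92) shift [ 2.6  1.7 50.2] twist 0.0019
```

```bash
python3 -m inch '[[-1,2,1,20,0],[-1,1,0,15,0],[-1,0,0,6,0],[-1,0,0,0,0]]'; python3 -c "
from h import *
go((.527,.1866,.0125,2.92))"
```

```text
time: 6.7
position: [0.5282, 0.1874, 0.0198]
tool_rot: [-3.132, -0.083, -0.039]
ft_force: [0.5, 0.2, -1.8]
grip_width: 0.385
t 6.7 p [0.5282 0.1874 0.0198] head 3.01 tilt 1.5 z [ 0.0247  0.0088 -0.9997] F [ 0.5  0.2 -1.8] g 0.385
  -> (0.527, 0.1866, 0.0125, 2.92) shift [-1.4  0.8  7.2] twist 0.0016
```

```bash
python3 -m inch '[[-1,-1,1,4,0],[-1,-0.3,0,2.5,0],[-1,0,0,1,0],[-1,0,0,0,0]]'; python3 -c "
from h import *
go((.527,.1866,.0125,2.92))"
```

```text
time: 7.2
position: [0.528, 0.1867, 0.0129]
tool_rot: [-3.132, -0.082, -0.042]
ft_force: [0.0, 1.1, -1.1]
grip_width: 0.382
t 7.2 p [0.528  0.1867 0.0129] head 3.01 tilt 1.63 z [ 0.0269  0.0091 -0.9996] F [ 0.   1.1 -1.1] g 0.382
  -> (0.527, 0.1866, 0.0125, 2.92) shift [-1.   0.   0.3] twist 0.0016
```

```bash
python3 -m inch '[[-1,-1,0,0.7,0],[0.2,0,0,0,0],[0.2,0,0,0,0],[0.2,0,0,0,0]]'; python3 -m inch '[[0.2,-0.5,0,-15,0],[0.2,0,0,-30,0],[0.2,-10,0,-50,0],[0.2,-40,0,-40,0],[0.2,-40,0,0,0]]';python3 -m inch '[[0.2,-10,0,0,0],[0.2,0,0,0,0]]'; python3 - <<'E'
from h import *
from bench import ctrl
go((.495,.0135,.1,-.8))
im=ctrl.get_image("wrist");cv2.imwrite("pics/w3.png",im["color"][:,:,::-1]);np.savez("pics/w3.npz",**im)
P,c,uv=cloud(im)
T=P[(abs(P[:,0]-.527)<.03)&(abs(P[:,1]-.1866)<.03)&(P[:,2]>.04)&(P[:,2]<.05)]
print("jack",len(T),(T.min(0)+T.max(0))/2,np.ptp(T,axis=0),T[:,2].max(),cv2.minEnclosingCircle((T[:,:2]*1000).astype(np.float32)))
Sh=P[(P[:,0]>.38)&(P[:,0]<.65)&(abs(P[:,1]-.013)<.04)&(P[:,2]>.012)&(P[:,2]<.035)];print("shaft",len(Sh),np.percentile(Sh[:,0],[.3,99.7]))
E
```

```text
time: 7.7
position: [0.5279, 0.1871, 0.0132]
tool_rot: [-3.131, -0.083, -0.046]
ft_force: [-1.3, 0.2, 0.1]
grip_width: 0.579
time: 8.32
position: [0.4344, 0.1831, 0.1535]
tool_rot: [-3.127, -0.084, -0.05]
ft_force: [-1.0, 0.9, 0.4]
grip_width: 0.602
time: 8.57
position: [0.4228, 0.1828, 0.1553]
tool_rot: [-3.132, -0.087, -0.058]
ft_force: [0.7, 0.7, 0.3]
grip_width: 0.6
t 8.57 p [0.4228 0.1828 0.1553] head 3.18 tilt 2.16 z [ 0.0367  0.0088 -0.9993] F [0.7 0.7 0.3] g 0.6
  -> (0.495, 0.0135, 0.1, -0.8) shift [ 60.6 173.4  56.4] twist 0.0695
jack 922 [0.52639721 0.18700398 0.04316704] [0.02403115 0.02338336 0.00567539] 0.04600474032800006 ((526.425048828125, 186.86605834960938), 12.127364158630371)
shaft 8976 [0.39674386 0.6126589 ]
```

View pics/w3.png

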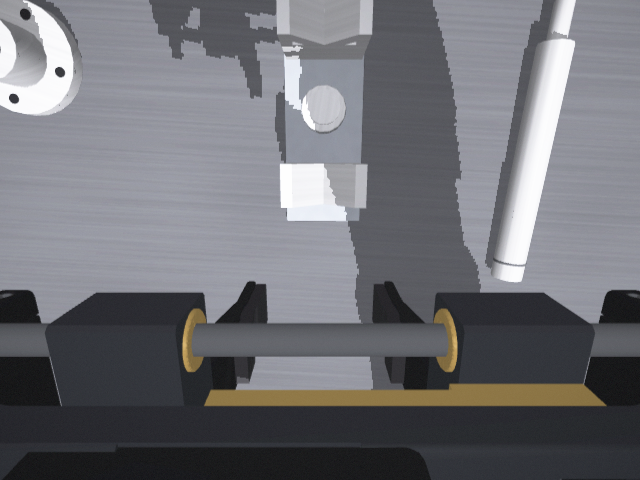

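Jack checks out at (526.4,186.9), upright at px (323,108), which is midway between the V-blocks. Tool tilt is creeping up (2.2°), so I'll watch it. Shaft next.

```bash
python3 - <<'E'
from h import *
P,c,uv=cloud(np.load("pics/w3.npz"));Q=P[(P[:,0]>.4)&(P[:,0]<.58)&(abs(P[:,1]-.013)<.04)&(P[:,2]>.016)&(P[:,2]<.035)]
b=np.linspace(.4,.58,13);X=[];Y=[]
for a,e in zip(b,b[1:]):
    q=Q[(Q[:,0]>=a)&(Q[:,0]<e),1];X.append((a+e)/2);Y.append((np.percentile(q,1)+np.percentile(q,99))/2)
f=np.polyfit(X,Y,1);print(np.degrees(f[0]),np.polyval(f,[.4,.495,.58]))
E
python3 -m inch '[[0.2,10,55,0,0.07],[0.2,20,55,0,0],[0.2,25,40,0,0],[0.2,8,15,0,0]]'; python3 -c "
from h import *
go((.495,.0135,.05,-.8))"
```

```text
-1.4354842595749764 [0.01689325 0.01451313 0.01238354]
time: 9.12
position: [0.4921, 0.0157, 0.1572]
tool_rot: [-3.129, 0.017, -0.061]
ft_force: [-0.3, -0.1, -0.4]
grip_width: 0.6
t 9.12 p [0.4921 0.0157 0.1572] head -0.62 tilt 2.34 z [ 0.0391  0.012  -0.9992] F [-0.3 -0.1 -0.4] g 0.6
  -> (0.495, 0.0135, 0.05, -0.8) shift [ -1.3   3.5 107.2] twist 0.0032
```

```bash
python3 -m inch '[[0.2,-2,2,50,0.007],[0.2,0,1,50,0]]'; python3 -m inch '[[0.2,0,0,25,0]]'; python3 -c "
from h import *
go((.495,.014,.004,-1.1))"
```

```text
time: 9.38
position: [0.4997, 0.0129, 0.0585]
tool_rot: [-3.128, 0.033, -0.075]
ft_force: [0.2, -0.2, -0.3]
grip_width: 0.596
time: 9.5
position: [0.4997, 0.0142, 0.031]
tool_rot: [-3.126, 0.032, -0.069]
ft_force: [-0.1, -0.4, 0.1]
grip_width: 0.6
t 9.5 p [0.4997 0.0142 0.031 ] head -1.18 tilt 2.67 z [ 0.0444  0.0144 -0.9989] F [-0.1 -0.4  0.1] g 0.6
  -> (0.495, 0.014, 0.004, -1.1) shift [-5.9  0.7 26.7] twist -0.0014
```

```bash
python3 -m inch '[[0.2,-5,0,14,0],[0.2,0,0.5,9,0],[0.2,0,0,3.5,0]]'; python3 -c "
from h import *
go((.495,.014,.004,-1.1))"
```

```text
time: 9.88
position: [0.4951, 0.0163, 0.0022]
tool_rot: [-3.123, 0.028, -0.065]
ft_force: [0.0, 0.1, -0.2]
grip_width: 0.6
t 9.88 p [0.4951 0.0163 0.0022] head -1.04 tilt 2.57 z [ 0.0415  0.0172 -0.999 ] F [ 0.   0.1 -0.2] g 0.6
  -> (0.495, 0.014, 0.004, -1.1) shift [-0.   2.3 -1.9] twist 0.001
```

```bash
python3 -m inch '[[0.2,0,2.3,-2,0],[-1,0,0,0,0],[-1,0,0,0,0],[-1,0,0,0,0],[-1,0,0,0,0]]' 45; python3 -c "
from h import *
go((.495,.014,.15,-1.1))"; python3 -m inch '[[-1,0,0,-20,0],[-1,0,0,-60,0],[-1,0,0,-60,0]]';python3 -c "
from h import *
go((*W((.5264,.1868),2.92,-12,0),.12,2.92))"
```

```text
time: 10.5
position: [0.4973, 0.0133, 0.0068]
tool_rot: [-3.125, 0.029, -0.072]
ft_force: [0.2, -0.9, -1.2]
grip_width: 0.285
t 10.5 p [0.4973 0.0133 0.0068] head -1.07 tilt 2.8 z [ 0.0464  0.0154 -0.9988] F [ 0.2 -0.9 -1.2] g 0.285
  -> (0.495, 0.014, 0.15, -1.1) shift [   4.3   -3.  -143.1] twist 0.0005
time: 10.88
position: [0.4827, 0.0108, 0.1414]
tool_rot: [-3.121, 0.028, -0.041]
ft_force: [1.2, -1.8, -6.4]
grip_width: 0.287
t 10.88 p [0.4827 0.0108 0.1414] head -1.03 tilt 1.88 z [ 0.0262  0.0196 -0.9995] F [ 1.2 -1.8 -6.4] g 0.287
  -> (np.float64(-11.458019632857168), np.float64(-0.4244986697087295), 0.12, 2.92) shift [-11927.6    644.    -300.4] twist -0.0689
```

```bash
python3 -m inch '[[-1,6,-40,0,-0.03],[-1,6,-50,0,-0.03],[-1,6,-45,0,0],[-1,8,-25,0,0],[-1,0,0,0,0]]'; python3 - <<'E'
from h import *
from bench import ctrl
im=ctrl.get_image("wrist");cv2.imwrite("pics/w4.png",im["color"][:,:,::-1])
go((.517,.1863,.085,2.92),(.517,.1863,.058,2.92))
E
```

```text
time: 11.5
position: [0.5044, 0.1727, 0.1444]
tool_rot: [-3.126, -0.062, -0.04]
ft_force: [-0.6, 0.0, -5.6]
grip_width: 0.288
t 11.55 p [0.5039 0.1711 0.144 ] head 2.17 tilt 1.58 z [ 0.0243  0.0132 -0.9996] F [-0.8  0.6 -6.6] g 0.29
  -> (0.517, 0.1863, 0.085, 2.92) shift [ 12.2 -14.   59.4] twist -0.013
  -> (0.517, 0.1863, 0.058, 2.92) shift [-0.7  0.3 27. ] twist -0.013
```

View pics/w4.png

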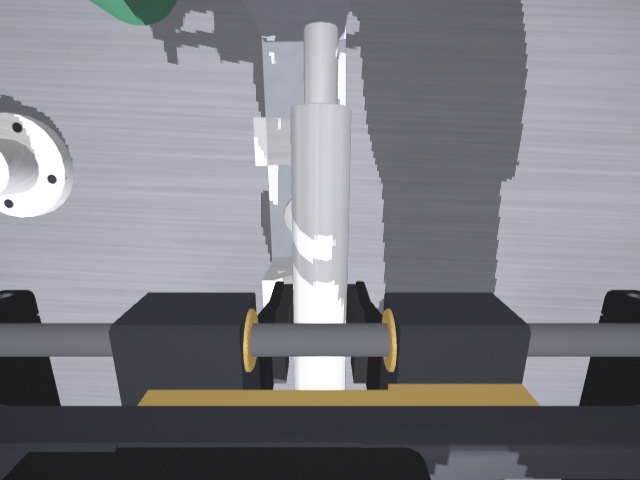

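The shaft is held straight (px (320,60)–(320,390)) with the thin end leading towards the stop. Lowering.

```bash
python3 -m inch '[[-1,8,-12,10,-0.015],[-1,4,-3,20,0],[-1,0,0,15,0]]'; python3 -c "
from h import *
go((.517,.1863,.07,2.92),(.517,.1863,.058,2.92))"
```

```text
time: 11.92
position: [0.5157, 0.1817, 0.0956]
tool_rot: [-3.133, -0.075, -0.034]
ft_force: [0.1, -0.5, -6.3]
grip_width: 0.287
t 11.93 p [0.5157 0.1817 0.0956] head 2.74 tilt 1.3 z [ 0.0212  0.008  -0.9997] F [ 0.1 -0.5 -6.3] g 0.287
  -> (0.517, 0.1863, 0.07, 2.92) shift [ 0.9 -4.3 25.6] twist -0.0031
  -> (0.517, 0.1863, 0.058, 2.92) shift [-0.3  0.1 12. ] twist -0.0031
```

```bash
python3 -m inch '[[-1,1,-4.5,14,-0.003],[-1,0,0,10,0],[-1,0,0,4,0]]'; python3 -c "
from h import *
go((.517,.1863,.058,2.92))"
```

```text
time: 12.3
position: [0.5155, 0.1841, 0.0635]
tool_rot: [-3.135, -0.076, -0.026]
ft_force: [-0.9, 0.3, -7.3]
grip_width: 0.28
t 12.3 p [0.5155 0.1841 0.0635] head 2.79 tilt 1.02 z [ 0.0167  0.0059 -0.9998] F [-0.9  0.3 -7.3] g 0.28
  -> (0.517, 0.1863, 0.058, 2.92) shift [ 1.5 -2.1  5.5] twist -0.0023
```

```bash
python3 -m inch '[[-1,1,-2.2,3,0],[-1,0.5,0,2,0],[-1,0,0,1,0]]'; python3 -c "
from h import *
go((.517,.1863,.058,2.92))"
```

```text
time: 12.68
position: [0.5176, 0.1865, 0.0586]
tool_rot: [-3.136, -0.076, -0.028]
ft_force: [-3.8, -2.1, 3.2]
grip_width: 0.282
t 12.68 p [0.5176 0.1865 0.0586] head 2.78 tilt 1.05 z [ 0.0177  0.0047 -0.9998] F [-3.8 -2.1  3.2] g 0.282
  -> (0.517, 0.1863, 0.058, 2.92) shift [-0.6  0.1  0.6] twist -0.0024
```

```bash
python3 -m inch '[[-1,-0.5,0,1,0],[0.3,0,0,0,0],[0.3,0,0,0,0],[0.3,0,0,0,0]]'; python3 -m inch '[[0.3,0,0,-20,0],[0.3,0,0,-60,0],[0.3,-40,0,-60,0],[0.3,-55,0,0,0],[0.3,-20,0,0,0]]'; cat > sh.py <<'E'
from h import *
from bench import ctrl
import sys
go((.554,.4275,.15,0))
im=ctrl.get_image("wrist");cv2.imwrite(f"pics/{sys.argv[1]}.png",im["color"][:,:,::-1]);np.savez(f"pics/{sys.argv[1]}.npz",**im)
P,c,uv=cloud(im);a=np.radians(2.92);d=P[:,:2]-[.5264,.1868];X=d@[np.cos(a),np.sin(a)];Y=d@[-np.sin(a),np.cos(a)];Z=P[:,2]
m=(abs(Y)<.016)&(Z>.0695)&(Z<.083)&(abs(X)<.125);print("thick x",np.percentile(X[m],[.3,99.7]).round(4))
for lo,hi in((-.1,-.07),(-.03,.03),(.05,.075)):
    q=m&(X>lo)&(X<hi);print(lo,q.sum(),"ztop",np.percentile(Z[q],95).round(4),"y",(np.percentile(Y[q],[1,99])).round(4))
m=(abs(Y)<.008)&(Z>.063)&(Z<.075)&(X>.082)&(X<.127);print("thin",m.sum(),np.percentile(X[m],[1,99.5]).round(4))
E
python3 sh.py w5
```

```text
time: 13.18
position: [0.5206, 0.188, 0.0606]
tool_rot: [-3.134, -0.076, -0.04]
ft_force: [0.4, -0.7, -0.6]
grip_width: 0.543
time: 13.8
position: [0.4086, 0.1852, 0.1988]
tool_rot: [-3.129, -0.081, -0.049]
ft_force: [0.1, -1.4, -0.7]
grip_width: 0.65
t 13.8 p [0.4086 0.1852 0.1988] head 2.97 tilt 1.92 z [ 0.0313  0.0117 -0.9994] F [ 0.1 -1.4 -0.7] g 0.65
  -> (0.554, 0.4275, 0.15, 0) shift [ 156.1 -233.9   56.1] twist 0.0518
thick x [-0.1094  0.0574]
-0.1 1065 ztop 0.0774 y [-0.0116  0.0113]
-0.03 2641 ztop 0.0774 y [-0.0116  0.011 ]
0.05 393 ztop 0.0774 y [-0.0115  0.0114]Traceback (most recent call last):
  File "sh.py", line 10, in <module>
    m=(abs(Y)<.008)&(Z>.063)&(Z<.075)&(X>.082)&(X<.127);print("thin",m.sum(),np.percentile(X[m],[1,99.5]).round(4))
                                                                             ~~~~~~~~~~~~~^^^^^^^^^^^^^^^
    return _quantile_unchecked(
        a, q, axis, out, overwrite_input, method, keepdims, weights)
    return _ureduce(a,
                    func=_quantile_ureduce_func,
    ...<5 lines>...
                    overwrite_input=overwrite_input,
                    method=method)
    r = func(a, **kwargs)
    result = _quantile(arr,
                       quantiles=q,
    ...<2 lines>...
                       out=out,
                       weights=wgt)
    slices_having_nans = np.isnan(arr[-1, ...])
                                  ~~~^^^^^^^^^
IndexError: index -1 is out of bounds for axis 0 with size 0
```

View pics/w5.png

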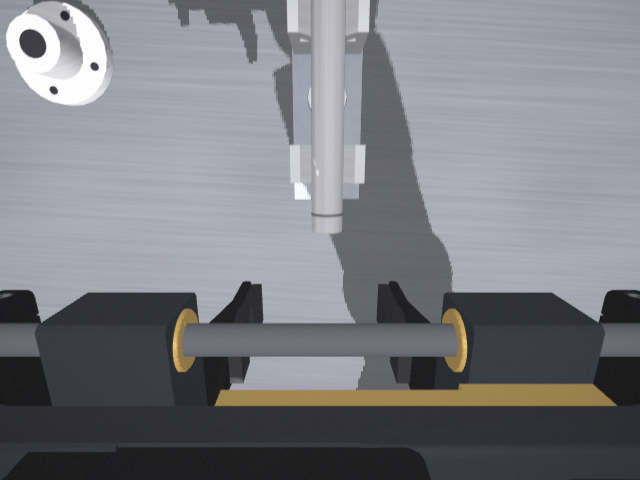

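Shaft is level and seated (top z 77.4, rear end at stand x −109.4). Flange next.

```bash
python3 -m inch '[[0.6,10,-60,0,0.03],[0.6,10,-60,0,0.02],[0.6,20,-55,0,0],[0.6,25,-40,0,0],[0.6,10,-10,0,0]]'; python3 - <<'E'
from h import *
from bench import ctrl
im=ctrl.get_image("wrist")
P,c,uv=cloud(im)
T=P[(abs(P[:,0]-.555)<.05)&(abs(P[:,1]-.4275)<.05)&(P[:,2]>.0395)&(P[:,2]<.046)]
print(len(T),cv2.minEnclosingCircle((T[:,:2]*1000).astype(np.float32)),np.median(T[:,2]))
D=P[(abs(P[:,0]-.555)<.06)&(abs(P[:,1]-.4275)<.06)&(P[:,2]>.008)&(P[:,2]<.016)]
print(len(D),cv2.minEnclosingCircle((D[:,:2]*1000).astype(np.float32)))
go((.554,.4275,.016,0))
E
```

```text
time: 14.48
position: [0.4856, 0.413, 0.2084]
tool_rot: [-3.131, 0.015, -0.067]
ft_force: [-0.6, -0.5, 0.2]
grip_width: 0.797
1873 ((553.5101318359375, 428.1272277832031), 21.866008758544922) 0.04178501017102731
3964 ((553.572265625, 427.9482727050781), 41.89901351928711)
t 14.53 p [0.4867 0.4131 0.2086] head -0.61 tilt 2.57 z [ 0.0437  0.0104 -0.999 ] F [ 1.9 -0.7  0.6] g 0.804
  -> (0.554, 0.4275, 0.016, 0) shift [ 58.7 -13.  195.5] twist -0.0107
```

```bash
python3 -m inch '[[0.6,30,-12,40,-0.01],[0.6,22,-3,50,0],[0.6,5,0,40,0]]'; python3 -c "
from h import *
go((.554,.428,.017,0))"
```

```text
time: 14.9
position: [0.5553, 0.4332, 0.0848]
tool_rot: [-3.122, 0.004, -0.081]
ft_force: [0.1, 0.2, 0.4]
grip_width: 0.802
t 14.9 p [0.5553 0.4332 0.0848] head -0.16 tilt 3.15 z [ 0.0517  0.0184 -0.9985] F [0.1 0.2 0.4] g 0.802
  -> (0.554, 0.428, 0.017, 0) shift [-4.8  6.5 67.6] twist -0.0028
```

```bash
python3 -m inch '[[0.6,-4,6,-60,0]]';python3 -m inch '[[0.6,0,0,-60,0]]'; python3 -m inch '[[0.6,0,0,15,0],[0.6,0,0,15,0],[0.6,0,0,15,0]]'; python3 -c "
from h import *
go((.554,.428,.017,0))"
```

```text
time: 15.02
position: [0.5463, 0.4205, 0.1337]
tool_rot: [-3.133, 0.008, -0.056]
ft_force: [0.6, -0.5, 0.5]
grip_width: 0.802
time: 15.15
position: [0.5442, 0.4191, 0.1943]
tool_rot: [-3.133, 0.009, -0.052]
ft_force: [1.6, 0.5, 1.1]
grip_width: 0.805
time: 15.52
position: [0.5493, 0.421, 0.1545]
tool_rot: [-3.125, 0.015, -0.065]
ft_force: [0.0, -0.2, -0.4]
grip_width: 0.798
t 15.53 p [0.5493 0.421  0.1545] head -0.56 tilt 2.56 z [ 0.0418  0.0155 -0.999 ] F [ 0.  -0.2 -0.4] g 0.798
  -> (0.554, 0.428, 0.017, 0) shift [ -1.1  -4.8 137.7] twist -0.0098
```

```bash
python3 -m inch '[[0.6,-1,-5,45,-0.01],[0.6,-1,0,45,0],[0.6,0,0,20,0]]'; python3 -c "
from h import *
go((.554,.428,.017,0))"
```

```text
time: 15.9
position: [0.5512, 0.4258, 0.0373]
tool_rot: [-3.128, -0.0, -0.061]
ft_force: [-0.9, -0.9, 0.7]
grip_width: 0.797
t 15.9 p [0.5512 0.4258 0.0373] head -0.0 tilt 2.35 z [ 0.0389  0.0128 -0.9992] F [-0.9 -0.9  0.7] g 0.797
  -> (0.554, 0.428, 0.017, 0) shift [ 2.  -2.  20.4] twist -0.0
```

```bash
python3 -m inch '[[0.6,2,-2,10,0],[0.6,0,0,8,0],[0.6,0,0,1.5,0]]'; python3 -c "
from h import *
go((.554,.428,.017,0))"; python3 -m inch '[[-1,0,0,0,0],[-1,0,0,0,0],[-1,0,0,0,0],[-1,0,0,0,0]]' 50; python3 -c "
from h import *
go((.554,.428,.017,0))"
```

```text
time: 16.27
position: [0.5541, 0.4284, 0.0166]
tool_rot: [-3.128, -0.001, -0.06]
ft_force: [-0.0, -0.3, -0.1]
grip_width: 0.802
t 16.27 p [0.5541 0.4284 0.0166] head 0.0 tilt 2.31 z [ 0.0381  0.0128 -0.9992] F [-0.  -0.3 -0.1] g 0.802
  -> (0.554, 0.428, 0.017, 0) shift [-0.   0.4 -0.4] twist 0.0001
time: 16.77
position: [0.5554, 0.429, 0.0195]
tool_rot: [-3.127, 0.0, -0.065]
ft_force: [-0.4, -1.2, -2.4]
grip_width: 0.496
t 16.77 p [0.5554 0.429  0.0195] head -0.02 tilt 2.52 z [ 0.0416  0.0142 -0.999 ] F [-0.4 -1.2 -2.4] g 0.496
  -> (0.554, 0.428, 0.017, 0) shift [-1.5  1.   2.4] twist -0.0004
```

```bash
python3 -m inch '[[-1,0,0,-20,0],[-1,0,0,-50,0],[-1,0,0,-50,0],[-1,-5,40,-20,0],[-1,-5,55,0,0]]'; python3 -m inch '[[-1,-5,60,0,0],[-1,-5,60,0,0],[-1,-5,60,0,0],[-1,-5,60,0,0],[-1,-5,60,0,0]]'; python3 -c "
from h import *
go((.5,-.174,.16,-2))"
```

```text
time: 17.4
position: [0.5342, 0.3352, 0.1613]
tool_rot: [-3.125, -0.016, -0.054]
ft_force: [1.6, -1.8, -6.6]
grip_width: 0.498
time: 18.02
position: [0.5084, 0.0286, 0.1574]
tool_rot: [-3.129, -0.029, -0.055]
ft_force: [0.7, -0.9, -6.2]
grip_width: 0.492
t 18.02 p [0.5084 0.0286 0.1574] head 1.05 tilt 2.13 z [ 0.0349  0.0124 -0.9993] F [ 0.7 -0.9 -6.2] g 0.492
  -> (0.5, -0.174, 0.16, -2) shift [-12.  202.3  -5.4] twist 0.0532
```

```bash
python3 -m inch '[[-1,-3,55,0,0.03],[-1,-3,55,0,0.02],[-1,-3,45,0,0],[-1,-2,30,0,0],[-1,0,5,0,0]]'; python3 - <<'E'
from h import *
from bench import ctrl
im=ctrl.get_image("wrist");cv2.imwrite("pics/w6.png",im["color"][:,:,::-1]);np.savez("pics/w6.npz",**im)
P,c,uv=cloud(im)
F=P[(P[:,0]>.5)&(P[:,0]<.61)&(P[:,1]>-.25)&(P[:,1]<-.1)&(P[:,2]>.009)&(P[:,2]<.015)]
b=np.linspace(.515,.6,10);X=[];Y=[]
for a,e in zip(b,b[1:]):
    q=F[(F[:,0]>=a)&(F[:,0]<e),1]
    if len(q)>20: X.append((a+e)/2);Y.append((np.percentile(q,.5)+np.percentile(q,99.5))/2);print(X[-1].round(3),np.percentile(q,[.5,99.5]).round(4))
if len(X)>2: f=np.polyfit(X,Y,1);print("foot cl",np.degrees(f[0]),np.polyval(f,.568))
b=np.linspace(-.225,-.125,11)
for z,Q in(("foot edge",F),("wall",P[(P[:,0]>.6)&(P[:,0]<.66)&(P[:,2]>.05)&(P[:,2]<.085)])):
    X=[];Y=[]
    for a,e in zip(b,b[1:]):
        q=Q[(Q[:,1]>=a)&(Q[:,1]<e),0]
        if len(q)>20: X.append((a+e)/2);Y.append(np.percentile(q,1) if z[0]=="f" else np.median(q))
    print(z,len(Q),np.round(Y,4)); 
    if len(X)>2: f=np.polyfit(X,Y,1);print(np.degrees(f[0]),np.polyval(f,-.174))
go((.5675,-.174,.1,-2))
E
```

```text
time: 18.65
position: [0.49, -0.1706, 0.1564]
tool_rot: [-3.135, 0.058, -0.052]
ft_force: [0.4, -1.0, -7.0]
grip_width: 0.496
0.52 [-0.2269 -0.1179]
0.529 [-0.2268 -0.1184]
0.539 [-0.2274 -0.1187]
0.548 [-0.2274 -0.119 ]
0.558 [-0.2282 -0.1191]
0.567 [-0.2282 -0.1197]
0.576 [-0.2282 -0.1195]
0.586 [-0.2287 -0.1201]
0.595 [-0.2278 -0.1204]
foot cl -1.4940157916540746 -0.17373711691964927
foot edge 16055 [0.5077 0.5081 0.5085 0.5088 0.5099 0.5112 0.5106 0.5095 0.5097 0.51  ]
1.5431157481888713 0.509441523365036
wall 2746 [0.6244 0.6247 0.625  0.6253 0.6256 0.6259 0.6262 0.6266 0.6269 0.6272]
1.777494304804204 0.6258110357897835
t 18.7 p [ 0.4903 -0.1698  0.1564] head -2.05 tilt 1.93 z [ 0.0333  0.0055 -0.9994] F [-0.8 -1.1 -6.8] g 0.492
  -> (0.5675, -0.174, 0.1, -2) shift [75.4  1.8 58.9] twist -0.0009
```

View pics/w6.png

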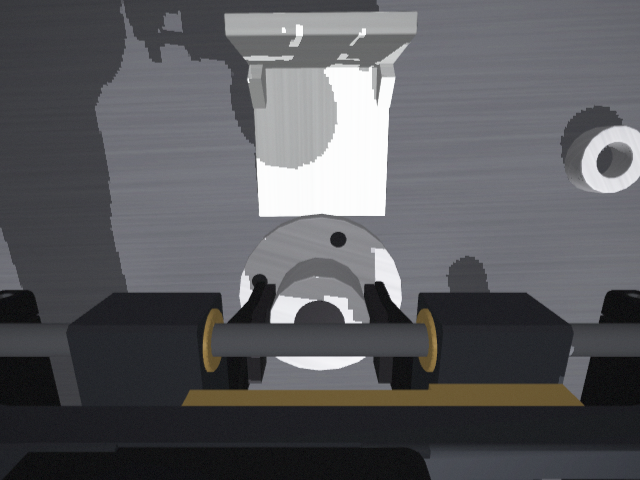

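Plate measured from the wrist: wall inner face at x 0.6258, heading about −1.75°, foot midline y −0.1737. So the origin is about (0.5662, −0.1737). The flange is held level at px (320,290). I'll set it down there.

```bash
python3 -m inch '[[-1,35,2,0,0],[-1,30,0,10,0],[-1,10,0,20,0],[-1,0,0,15,0]]'; python3 -c "
from h import *
go((.5675,-.1735,.06,-1.75),(.5675,-.1735,.031,-1.75))"
```

```text
time: 19.2
position: [0.5697, -0.1673, 0.115]
tool_rot: [-3.134, 0.045, -0.055]
ft_force: [-0.3, 0.6, -6.7]
grip_width: 0.501
t 19.2 p [ 0.5697 -0.1673  0.115 ] head -1.65 tilt 2.05 z [ 0.0352  0.0065 -0.9994] F [-0.3  0.6 -6.7] g 0.501
  -> (0.5675, -0.1735, 0.06, -1.75) shift [-4.   6.7 54.9] twist 0.0017
  -> (0.5675, -0.1735, 0.031, -1.75) shift [-1.   0.2 29. ] twist 0.0017
```

```bash
python3 -m inch '[[-1,-4,6,20,0],[-1,0,0,25,0],[-1,0,0,12,0]]'; python3 -c "
from h import *
go((.5675,-.1735,.031,-1.75))"
```

```text
time: 19.58
position: [0.5647, -0.1719, 0.0547]
tool_rot: [-3.134, 0.042, -0.05]
ft_force: [-0.0, 0.3, -5.3]
grip_width: 0.495
t 19.57 p [ 0.5647 -0.1719  0.0547] head -1.53 tilt 1.87 z [ 0.0321  0.006  -0.9995] F [-0.   0.3 -5.3] g 0.495
  -> (0.5675, -0.1735, 0.031, -1.75) shift [ 2.1  1.6 23.8] twist 0.0038
```

```bash
python3 -m inch '[[-1,2,1.5,11,0],[-1,0,0,8,0],[-1,0,0,3,0]]'; python3 -c "
from h import *
go((.5675,-.1735,.031,-1.75))"
```

```text
time: 19.95
position: [0.5668, -0.1744, 0.0316]
tool_rot: [-3.135, 0.044, -0.049]
ft_force: [-4.5, -0.7, 1.1]
grip_width: 0.492
t 19.95 p [ 0.5668 -0.1744  0.0316] head -1.6 tilt 1.83 z [ 0.0315  0.0052 -0.9995] F [-4.5 -0.7  1.1] g 0.492
  -> (0.5675, -0.1735, 0.031, -1.75) shift [ 0.7 -1.   0.7] twist 0.0027
```

Contact. I'll shift 1 mm, release, rise, back off and check.

```bash
python3 -m inch '[[-1,0.5,-1,0.5,0],[0.3,0,0,0,0],[0.3,0,0,0,0],[0.3,0,0,0,0]]'; python3 -m inch '[[0.3,0,0,-20,0],[0.3,0,0,-60,0],[0.3,0,0,-60,0],[0.3,-45,0,-5,0],[0.3,-55,0,0,0]]'; cat > fl.py <<'E'
from h import *
from bench import ctrl
import sys
im=ctrl.get_image("wrist");cv2.imwrite(f"pics/{sys.argv[1]}.png",im["color"][:,:,::-1]);np.savez(f"pics/{sys.argv[1]}.npz",**im)
P,c,uv=cloud(im)
def circ(x,y,r,z0,z1):
    T=P[(np.hypot(P[:,0]-x,P[:,1]-y)<r)&(P[:,2]>z0)&(P[:,2]<z1)]
    if len(T)>10: print(len(T),np.round(np.r_[cv2.minEnclosingCircle((T[:,:2]*1000).astype(np.float32))[0],cv2.minEnclosingCircle((T[:,:2]*1000).astype(np.float32))[1]],1),"z",np.percentile(T[:,2],[5,50,95]).round(4))
    else: print(len(T))
for a in sys.argv[2:]: circ(*map(float,a.split(",")))
W6=P[(P[:,0]>.6)&(P[:,0]<.66)&(abs(P[:,1]+.174)<.045)&(P[:,2]>.06)&(P[:,2]<.085)];
if len(W6)>20:f=np.polyfit(W6[:,1],W6[:,0],1);print("wall at -.174",np.polyval(f,-.174).round(4),np.degrees(f[0]).round(2))
go((.410,-.313,.15,0))
E
python3 fl.py w7 .566,-.174,.04,.05,.058 .566,-.174,.048,.02,.028
```

```text
time: 20.45
position: [0.5719, -0.1742, 0.0357]
tool_rot: [-3.138, 0.043, -0.063]
ft_force: [0.3, -0.5, 0.3]
grip_width: 0.64
time: 21.08
position: [0.4702, -0.1698, 0.1881]
tool_rot: [-3.138, 0.032, -0.08]
ft_force: [-1.0, -0.1, 0.7]
grip_width: 0.649
2447 [ 566.2 -173.5   21.9] z [0.0525 0.0538 0.055 ]
4977 [ 566.3 -173.7   42. ] z [0.0225 0.0237 0.025 ]
wall at -.174 0.6258 1.78
t 21.12 p [ 0.4623 -0.1704  0.1868] head -1.34 tilt 2.38 z [ 0.0413 -0.0038 -0.9991] F [-6.4  0.4 -1.8] g 0.654
  -> (0.41, -0.313, 0.15, 0) shift [-50.5 143.7  35.2] twist -0.0233
```

Flange is at (566.2,−173.6), flat and on target. Bush next.

```bash
python3 -m inch '[[0.3,-20,45,0,-0.02],[0.3,-30,50,0,0],[0.3,-30,35,10,0],[0.3,-10,5,10,0]]'; python3 fl.py w8 .41,-.313,.035,.042,.049
```

```text
time: 21.62
position: [0.3718, -0.3089, 0.1714]
tool_rot: [3.122, 0.003, 0.075]
ft_force: [1.5, 0.9, -0.4]
grip_width: 0.649
1024 [ 409.5 -314.1   17.9] z [0.0431 0.0445 0.0457]
t 21.68 p [ 0.371  -0.3078  0.17  ] head 0.17 tilt 2.82 z [ 0.046  -0.0172 -0.9988] F [-1.9  1.  -0.8] g 0.648
  -> (0.41, -0.313, 0.15, 0) shift [38.   4.9 21.9] twist 0.003
```

```bash
python3 -m inch '[[0.3,22,4,40,0],[0.3,12,2,45,0],[0.3,0,0,25,0]]'; python3 -c "
from h import *
go((.4103,-.3141,.016,0))"
```

```text
time: 22.05
position: [0.4169, -0.3153, 0.0646]
tool_rot: [3.116, 0.009, 0.084]
ft_force: [0.2, 0.2, 0.2]
grip_width: 0.651
t 22.05 p [ 0.4169 -0.3153  0.0646] head 0.36 tilt 3.38 z [ 0.0538 -0.0244 -0.9983] F [0.2 0.2 0.2] g 0.651
  -> (0.4103, -0.3141, 0.016, 0) shift [-9.2 -2.4 48.2] twist 0.0062
```

```bash
python3 -m inch '[[0.3,-9,-2,22,0],[0.3,0,0,18,0],[0.3,0,0,4,0]]'; python3 -c "
from h import *
go((.4103,-.3141,.016,0))"
```

```text
time: 22.42
position: [0.4147, -0.3098, 0.0193]
tool_rot: [3.118, 0.02, 0.088]
ft_force: [0.5, -0.4, 0.3]
grip_width: 0.649
t 22.43 p [ 0.4147 -0.3098  0.0193] head 0.77 tilt 3.46 z [ 0.0565 -0.0215 -0.9982] F [ 0.5 -0.4  0.3] g 0.649
  -> (0.4103, -0.3141, 0.016, 0) shift [-4.7  4.1  3.2] twist 0.0135
```

```bash
python3 -m inch '[[0.3,-5,4.2,3,0.013],[0.3,0,0,0,0]]'; python3 -c "
from h import *
go((.4105,-.3141,.016,0))";
```

```text
time: 22.68
position: [0.4113, -0.3147, 0.0173]
tool_rot: [3.117, -0.0, 0.091]
ft_force: [0.5, 0.0, 0.1]
grip_width: 0.655
t 22.68 p [ 0.4113 -0.3147  0.0173] head 0.03 tilt 3.59 z [ 0.0583 -0.0229 -0.998 ] F [0.5 0.  0.1] g 0.655
  -> (0.4105, -0.3141, 0.016, 0) shift [-0.8 -0.7  1.2] twist 0.0005
```

```bash
python3 -m inch '[[0.3,-0.5,-0.5,1,0],[-1,0,0,0.3,0],[-1,0,0,0.3,0],[-1,0,0,0.3,0]]' 25; python3 -c "
from h import *
go((.4105,-.3141,.016,0))"; python3 -m inch '[[-1,0,0,-20,0],[-1,0,0,-50,0],[-1,0,0,-60,0],[-1,20,0,-30,0],[-1,20,0,0,0]]'; python3 -c "
from h import *
go((.5,-.1736,.17,-1))"
```

```text
time: 23.18
position: [0.4117, -0.3153, 0.0169]
tool_rot: [3.115, -0.002, 0.094]
ft_force: [-1.0, 0.5, 2.8]
grip_width: 0.405
t 23.18 p [ 0.4117 -0.3153  0.0169] head -0.02 tilt 3.74 z [ 0.0601 -0.0251 -0.9979] F [-1.   0.5  2.8] g 0.405
  -> (0.4105, -0.3141, 0.016, 0) shift [-1.3 -1.2  0.8] twist -0.0003
time: 23.8
position: [0.4403, -0.3102, 0.1871]
tool_rot: [3.115, -0.002, 0.09]
ft_force: [-0.0, 0.3, -3.5]
grip_width: 0.402
t 23.8 p [ 0.4403 -0.3102  0.1871] head -0.04 tilt 3.63 z [ 0.058  -0.0255 -0.998 ] F [-0.   0.3 -3.5] g 0.402
  -> (0.5, -0.1736, 0.17, -1) shift [  58.5 -137.1   17.1] twist 0.0167
```

```bash
python3 -m inch '[[-1,15,-40,0,0.02],[-1,25,-45,0,0],[-1,28,-38,0,0],[-1,25,-15,0,0],[-1,20,0,0,0]]'; python3 -c "
from h import *
go((.5683,-.1744,.12,-1),(.5683,-.1744,.072,-1))"
```

```text
time: 24.42
position: [0.5581, -0.1695, 0.1971]
tool_rot: [3.11, -0.034, 0.096]
ft_force: [-0.2, -0.3, -2.5]
grip_width: 0.404
t 24.43 p [ 0.5581 -0.1695  0.1971] head -1.2 tilt 3.94 z [ 0.0616 -0.0303 -0.9976] F [-0.2 -0.3 -2.5] g 0.404
  -> (0.5683, -0.1744, 0.12, -1) shift [ 5.4  2.5 77.7] twist -0.0034
  -> (0.5683, -0.1744, 0.072, -1) shift [-3.  -1.4 47.9] twist -0.0034
```

```bash
python3 -m inch '[[-1,5,2,25,0],[-1,0,0,35,0],[-1,0,0,25,0]]'; python3 -c "
from h import *
go((.5683,-.1744,.072,-1))"
```

```text
time: 24.8
position: [0.572, -0.1729, 0.1161]
tool_rot: [3.109, -0.029, 0.106]
ft_force: [-0.2, -0.1, -1.7]
grip_width: 0.404
t 24.8 p [ 0.572  -0.1729  0.1161] head -1.0 tilt 4.31 z [ 0.0681 -0.0317 -0.9972] F [-0.2 -0.1 -1.7] g 0.404
  -> (0.5683, -0.1744, 0.072, -1) shift [-6.7  0.2 43.8] twist -0.0001
```

```bash
python3 -m inch '[[-1,-6,0,18,0],[-1,0,0,14,0],[-1,0,0,5,0]]'; python3 -c "
from h import *
go((.5683,-.1744,.072,-1))"
```

```text
time: 25.18
position: [0.567, -0.1742, 0.0777]
tool_rot: [3.109, -0.03, 0.104]
ft_force: [0.4, -1.2, -1.6]
grip_width: 0.404
t 25.18 p [ 0.567  -0.1742  0.0777] head -1.03 tilt 4.22 z [ 0.0664 -0.0318 -0.9973] F [ 0.4 -1.2 -1.6] g 0.404
  -> (0.5683, -0.1744, 0.072, -1) shift [ 0.9 -0.   5.8] twist -0.0005
```

```bash
python3 -m inch '[[-1,1,0,3.5,0],[-1,0,0,1.5,0],[-1,0,0,0.5,0]]'; python3 -c "
from h import *
go((.5683,-.1744,.0715,-1))"
```

```text
time: 25.55
position: [0.5697, -0.1748, 0.0735]
tool_rot: [3.108, -0.03, 0.107]
ft_force: [-0.2, -0.4, -2.8]
grip_width: 0.404
t 25.55 p [ 0.5697 -0.1748  0.0735] head -1.04 tilt 4.37 z [ 0.0688 -0.0327 -0.9971] F [-0.2 -0.4 -2.8] g 0.404
  -> (0.5683, -0.1744, 0.0715, -1) shift [-1.5 -0.4  1.9] twist -0.0007
```

```bash
python3 -m inch '[[-1,-2,0,2.2,0],[-1,-0.3,0,1,0]]'; python3 -c "
from h import *
go((.5683,-.1744,.0715,-1))"
```

```text
time: 25.8
position: [0.5682, -0.1749, 0.0711]
tool_rot: [3.107, -0.03, 0.109]
ft_force: [-1.8, 0.7, 3.5]
grip_width: 0.405
t 25.8 p [ 0.5682 -0.1749  0.0711] head -1.03 tilt 4.44 z [ 0.0699 -0.0333 -0.997 ] F [-1.8  0.7  3.5] g 0.405
  -> (0.5683, -0.1744, 0.0715, -1) shift [ 0.2 -0.5 -0.5] twist -0.0005
```

```bash
python3 -m inch '[[0.2,0,0,0,0],[0.2,0,0,0,0],[0.2,0,0,0,0]]'; python3 -m inch '[[0.2,0,0,-20,0],[0.2,0,0,-60,0],[0.2,-20,0,-50,0],[0.2,-55,0,0,0],[0.2,-40,0,0,0]]'; python3 fl.py w9 .566,-.174,.04,.095,.104 .566,-.174,.048,.02,.028 .547,-.409,.035,.019,.027
```

```text
time: 26.18
position: [0.5691, -0.1752, 0.072]
tool_rot: [3.106, -0.03, 0.113]
ft_force: [0.1, -0.7, -0.4]
grip_width: 0.586
time: 26.8
position: [0.447, -0.1664, 0.2022]
tool_rot: [3.107, -0.018, 0.122]
ft_force: [-0.4, -0.2, -0.1]
grip_width: 0.597
1461 [ 565.6 -174.6   17.9] z [0.0968 0.0985 0.0997]
4010 [ 566.1 -173.5   41.9] z [0.0224 0.0237 0.025 ]
1908 [ 546.1 -409.5   27.4] z [0.0199 0.0214 0.0228]
wall at -.174 0.6257 1.81
t 26.85 p [ 0.4429 -0.1669  0.2021] head -0.68 tilt 4.76 z [ 0.0741 -0.0374 -0.9966] F [-3.7  0.3 -2.7] g 0.603
  -> (0.41, -0.313, 0.15, 0) shift [-35.  144.6  54.9] twist -0.0119
```

View pics/w9.png

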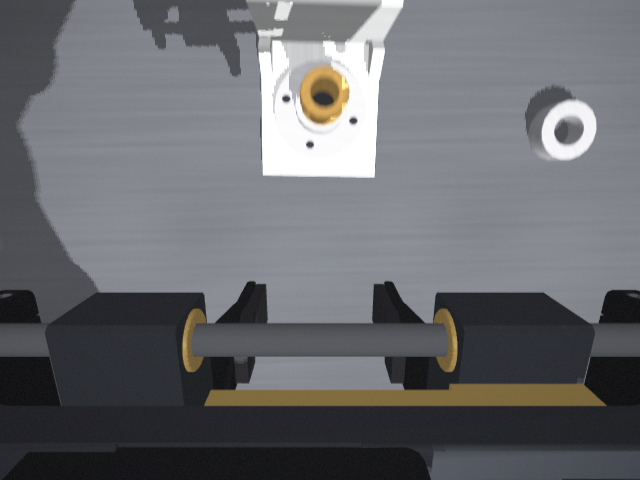

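Bush stands upright on the hub at (565.6,−174.6), px (325,95), within about 1 mm of the hub centre. Spacer found at (546.1,−409.5).

```bash
python3 -m inch '[[0.6,5,55,0,-0.01],[0.6,15,55,0,0],[0.6,20,50,0,0],[0.6,25,45,20,0],[0.6,15,20,30,0]]'; python3 -c "
from h import *
go((.547,-.4095,.06,0))"
```

```text
time: 27.48
position: [0.53, -0.4029, 0.18]
tool_rot: [3.08, -0.005, 0.128]
ft_force: [0.2, -0.8, 1.0]
grip_width: 0.794
t 27.48 p [ 0.53   -0.4029  0.18  ] head -0.03 tilt 5.84 z [ 0.0827 -0.0594 -0.9948] F [ 0.2 -0.8  1. ] g 0.794
  -> (0.547, -0.4095, 0.06, 0) shift [  7.   -0.6 121.2] twist -0.0005
```

The radial tilt has reached 5.8°, so I'll turn the jaws across it (heading −35°). The pads then meet the ring's side squarely.

```bash
python3 -m inch '[[0.6,3,0,25,0.155],[0.6,2,2,25,0.155],[0.6,0,0,20,0.155],[0.6,0,0,15,0.155]]'; python3 -c "
from h import *
go((.547,-.410,.006,-35))"
```

```text
time: 27.98
position: [0.5451, -0.413, 0.0962]
tool_rot: [2.949, -0.986, 0.158]
ft_force: [-0.1, -0.3, 0.3]
grip_width: 0.797
t 27.98 p [ 0.5451 -0.413   0.0962] head -37.0 tilt 6.03 z [ 0.0874 -0.0582 -0.9945] F [-0.1 -0.3  0.3] g 0.797
  -> (0.547, -0.41, 0.006, -35) shift [-9.7 -3.  89.7] twist -0.035
```

```bash
python3 -m inch '[[0.6,-8,-2,30,-0.03],[0.6,-2,0,25,0],[0.6,0,0,12,0]]'; python3 -c "
from h import *
go((.547,-.410,.006,-35))"
```

```text
time: 28.35
position: [0.5467, -0.4103, 0.0306]
tool_rot: [2.961, -0.942, 0.164]
ft_force: [-0.6, 1.4, 0.6]
grip_width: 0.801
t 28.35 p [ 0.5467 -0.4103  0.0306] head -35.33 tilt 6.3 z [ 0.0913 -0.0607 -0.994 ] F [-0.6  1.4  0.6] g 0.801
  -> (0.547, -0.41, 0.006, -35) shift [-2.6 -0.4 24.5] twist -0.0057
```

```bash
python3 -m inch '[[0.6,-2.5,0,12,0],[0.6,0,0,8,0],[0.6,0,0,2,0]]'; python3 -c "
from h import *
go((.547,-.410,.006,-35))"
```

```text
time: 28.72
position: [0.5479, -0.411, 0.0091]
tool_rot: [2.96, -0.943, 0.168]
ft_force: [-0.8, 0.6, 0.6]
grip_width: 0.798
t 28.73 p [ 0.5479 -0.411   0.0091] head -35.35 tilt 6.43 z [ 0.0934 -0.0619 -0.9937] F [-0.8  0.6  0.6] g 0.798
  -> (0.547, -0.41, 0.006, -35) shift [-1.7 -0.3  3. ] twist -0.0061
```

```bash
python3 -m inch '[[0.6,-1.5,0,3,0],[-1,0,0,0.3,0],[-1,0,0,0.3,0],[-1,0,0,0,0]]' 30; python3 -c "
from h import *
go((.547,-.410,.006,-35))"; python3 -m inch '[[-1,0,0,-20,0],[-1,0,0,-60,0],[-1,0,0,-40,0]]'; python3 -c "
from h import *
o=W((.5660,-.1737),-1.75,-.100,0);print(o)
go((*o,.12,-35))"
```

```text
time: 29.22
position: [0.5478, -0.4107, 0.0064]
tool_rot: [2.959, -0.943, 0.171]
ft_force: [0.4, -0.0, -1.9]
grip_width: 0.613
t 29.23 p [ 0.5478 -0.4107  0.0064] head -35.35 tilt 6.55 z [ 0.095  -0.0631 -0.9935] F [ 0.4 -0.  -1.9] g 0.613
  -> (0.547, -0.41, 0.006, -35) shift [-1.1 -0.1  0.3] twist -0.0061
time: 29.6
position: [0.533, -0.401, 0.1256]
tool_rot: [2.964, -0.943, 0.157]
ft_force: [1.9, -0.3, -2.8]
grip_width: 0.614
[ 0.46604664 -0.17064615]
t 29.6 p [ 0.533  -0.401   0.1256] head -35.32 tilt 5.97 z [ 0.0874 -0.0566 -0.9946] F [ 1.9 -0.3 -2.8] g 0.614
  -> (np.float64(0.46604664091632864), np.float64(-0.17064614867901773), 0.12, -35) shift [-187.3 -149.3  -13.3] twist -0.0056
```

```bash
python3 -m inch '[[-1,-35,-28,0,0],[-1,-42,-34,0,0],[-1,-42,-34,0,0],[-1,-35,-28,0,0],[-1,-20,-15,0,0]]'; python3 -c "
from h import *
go((.4677,-.1718,.06,-35),(.4677,-.1718,.007,-35))"
```

```text
time: 30.22
position: [0.4736, -0.1846, 0.1162]
tool_rot: [2.953, -0.944, 0.176]
ft_force: [1.3, 0.4, -3.0]
grip_width: 0.614
t 30.23 p [ 0.4736 -0.1846  0.1162] head -35.45 tilt 6.82 z [ 0.0967 -0.0688 -0.9929] F [ 1.3  0.4 -3. ] g 0.614
  -> (0.4677, -0.1718, 0.06, -35) shift [-18.8  -7.   54.3] twist -0.0079
  -> (0.4677, -0.1718, 0.007, -35) shift [-6.3  0.  52.6] twist -0.0079
```

```bash
python3 -m inch '[[-1,-16,-7,20,-0.005],[-1,-4,0,25,0],[-1,0,0,20,0]]'; python3 -c "
from h import *
go((.4677,-.1718,.007,-35))"
```

```text
time: 30.6
position: [0.4684, -0.1694, 0.0524]
tool_rot: [2.951, -0.925, 0.185]
ft_force: [-0.4, -0.5, -1.9]
grip_width: 0.614
t 30.6 p [ 0.4684 -0.1694  0.0524] head -34.77 tilt 7.29 z [ 0.1006 -0.0773 -0.9919] F [-0.4 -0.5 -1.9] g 0.614
  -> (0.4677, -0.1718, 0.007, -35) shift [-5.   2.1 45.2] twist 0.004
```

```bash
python3 -m inch '[[-1,-4.5,2,18,0.004],[-1,0,0,14,0],[-1,0,0,6,0]]'; python3 -c "
from h import *
go((.4677,-.1718,.007,-35))"
```

```text
time: 30.98
position: [0.4664, -0.1714, 0.0133]
tool_rot: [2.948, -0.93, 0.184]
ft_force: [-0.3, 0.4, -1.9]
grip_width: 0.611
t 30.98 p [ 0.4664 -0.1714  0.0133] head -34.99 tilt 7.29 z [ 0.0994 -0.0788 -0.9919] F [-0.3  0.4 -1.9] g 0.611
  -> (0.4677, -0.1718, 0.007, -35) shift [ 0.5 -0.5  6.4] twist 0.0002
```

```bash
python3 -m inch '[[-1,0.5,-0.5,3.5,0],[-1,0,0,2,0],[-1,0,0,0.5,0]]'; python3 -c "
from h import *
go((.4677,-.1718,.007,-35))"
```

```text
time: 31.35
position: [0.4682, -0.172, 0.0079]
tool_rot: [2.947, -0.93, 0.185]
ft_force: [0.1, -0.2, -2.9]
grip_width: 0.615
t 31.35 p [ 0.4682 -0.172   0.0079] head -35.0 tilt 7.35 z [ 0.1002 -0.0796 -0.9918] F [ 0.1 -0.2 -2.9] g 0.615
  -> (0.4677, -0.1718, 0.007, -35) shift [-0.6  0.1  0.9] twist -0.0
```

```bash
python3 -m inch '[[-1,-0.6,0,1.5,0],[0.6,0,0,0,0],[0.6,0,0,0,0],[0.6,0,0,0,0]]'; python3 -m inch '[[0.6,0,0,-20,0],[0.6,0,0,-60,0],[0.6,0,0,-60,0],[0.6,-10,-30,-30,0],[0.6,0,-60,0,0]]'; python3 - <<'E'
from h import *
from bench import ctrl
go((.45,0,.2,0))
for n in("scene","side","wrist"):
    im=ctrl.get_image(n);cv2.imwrite(f"pics/{n}F.png",im["color"][:,:,::-1]);P,c,uv=cloud(im)
    for nm,x,y,r,z0,z1 in(("spacer",.466,-.171,.033,.018,.028),("bush",.566,-.174,.028,.094,.104),("flange",.566,-.174,.048,.02,.028),("tool",.78,.07,.05,.045,.06),("can",.697,.316,.045,.11,.13)):
        T=P[(np.hypot(P[:,0]-x,P[:,1]-y)<r)&(P[:,2]>z0)&(P[:,2]<z1)]
        if len(T)>10: q=cv2.minEnclosingCircle((T[:,:2]*1000).astype(np.float32));print(n,nm,len(T),np.round(q[0],1),round(q[1],1),"z",np.percentile(T[:,2],[5,50,95]).round(4))
E
```

```text
time: 31.85
position: [0.4697, -0.1725, 0.008]
tool_rot: [2.946, -0.93, 0.191]
ft_force: [-0.6, -1.3, -0.3]
grip_width: 0.788
time: 32.48
position: [0.4949, -0.0823, 0.1807]
tool_rot: [2.938, -0.943, 0.194]
ft_force: [1.7, 0.1, -1.4]
grip_width: 0.8
t 32.48 p [ 0.4949 -0.0823  0.1807] head -35.55 tilt 7.76 z [ 0.1041 -0.0859 -0.9908] F [ 1.7  0.1 -1.4] g 0.8
  -> (0.45, 0, 0.2, 0) shift [-81.  -40.5 -30.8] twist -0.6204
scene spacer 368 [ 468.3 -173.1] 27.7 z [0.0195 0.0231 0.0253]
scene bush 206 [ 567.6 -175. ] 18.8 z [0.0958 0.0996 0.1019]
scene flange 565 [ 568.3 -174.2] 42.7 z [0.0225 0.0253 0.0273]
scene tool 516 [780.1  64.6] 40.8 z [0.0454 0.0473 0.0569]
scene can 410 [694.5 315.4] 34.0 z [0.111  0.1209 0.1232]
side spacer 125 [ 464. -169.] 30.3 z [0.0183 0.0207 0.0248]
side bush 72 [ 568.  -169.5] 21.4 z [0.0947 0.0973 0.1012]
side flange 248 [ 565.6 -170.4] 43.6 z [0.0207 0.0239 0.027 ]
side tool 195 [778.3  69.9] 41.8 z [0.0452 0.0475 0.0566]
side can 553 [695.8 320.2] 33.4 z [0.1116 0.1192 0.1229]
wrist spacer 1980 [ 466.8 -171. ] 26.9 z [0.02   0.0216 0.0229]
wrist bush 1666 [ 566.  -174.2] 18.0 z [0.0962 0.0984 0.0997]
wrist flange 3994 [ 566.1 -173.2] 41.9 z [0.0224 0.0237 0.025 ]
wrist tool 370 [753.9  60.7] 17.0 z [0.0451 0.0458 0.0469]
```

View pics/sceneF.png

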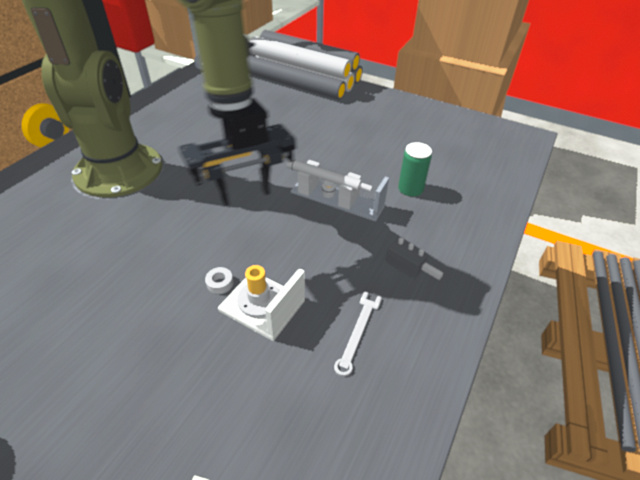

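Everything is in place and the arm is clear. Handing in.

```bash
python3 -c "
from bench import ctrl
print(ctrl.close_job(), ctrl.get_state()['time'])"
```

```text
the job is handed in; nothing more can be done
the job is handed in; nothing more can be done
```

All five parts are set out in the order asked and released. The job was handed in at about 33 s of the 131 s allowed, with the gripper open and clear of everything.

The wrist camera gave these positions at the last check of each part:

| Part | Result |
|---|---|
| Jack | (526.4, 186.9) mm, against the stand's middle at (526.4, 186.6). It was checked before the shaft went on and not measured again. |
| Shaft | Level and seated: top at z 77.4, rear end at stand x −109.4 (ideal −110). The thin end points to the stop. |
| Flange | (566.1, −173.2) mm, flat, against the foot's middle at about (566, −173.7). |
| Bush | Upright, about 1 mm from the hub's centre, top at z 98.4. |
| Spacer | Flat, at (466.8, −171.0) mm: a gap of about 14 mm to the foot's edge, in line with its middle. |

- **Shaft tip:** my check of the thin end itself failed because it was out of the wrist camera's view. Its position comes from the rear end and the known length.
- **Camera differences:** the scene and side cameras differ from the wrist camera by about 2–5 mm. I went by the wrist camera.
- **Foot edge:** the directly measured edge and the wall face put the foot's origin about 1.5 mm apart. I went mainly by the wall.
- **Tool tilt:** the tool's tilt crept up to about 7.8° over the job. For the spacer I turned the jaws to allow for it, and every part still ended flat or upright.
- **Parts left alone:** none of my moves went near the tool holder, the can or the spanner. The can and the tool holder measured unmoved within camera noise, and the spanner looks unmoved in the final picture.

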